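Press a hinge pin home in a forceps and hold it under load

TASK

A forceps lies on the hand press with a new brass hinge pin standing proud of its joint. First turn the black knob on the load dial until the red peak pointer is back at its zero stop and leave it there, then flip the red safety catch right over onto its back, and only then pull the lever by its black handle forward and down to the end of its travel so that the ram drives the pin home. Finish while still holding the lever right down to keep the pin under load (do not let it go), and leave the hammer, screwdriver and loupe where they lie.

Things in the scene. Friction and masses are not known exactly. Their poses are not given: they have to be found in the camera images.
- press: green hand-lever pin press and its load dial on one steel plate, fixed; place and yaw vary. Origin on the bench under the lever's shaft; x away from the operator, y left, z up. In mm: plate x -125..100, y -75..225, 12 thick; head x -62..85, y +-34, top z 165; ram through it at x -26, y 0, top z 200; dial 94 across at x -30, y 170, rim z 59; forceps along x on the anvil, x -120..30, z 55..61
- peak_grip (a point): centre of the black bar grip of the dial's reset knob, on the knob's upright axis, 76 mm above the bench. The bar is 30 mm long, 10 mm wide and 21 mm high (z 65.5 to 86.5 mm), a white line on its top at the pointer's end; under it a round collar 28 mm across. The point turns with the knob: its x axis runs along the bar towards the pointer's tip
- peak (a joint): red peak pointer, fixed to the knob: 0 = at its zero stop (pointing to yaw +135 deg in the press's frame), grows clockwise seen from above, up to 4.5 rad. Starts between 0.7 and 1.4; turn it anticlockwise by that much to reset it. Light (0.012 N m), stays where it is left. The black load needle under it carries it clockwise again when the press is loaded
- catch_ball (a point): centre of the red ball (18 mm across) on the thumb post of the safety catch, on the left (+y) side of the press; at rest at x 6, y 46, z 224 mm in the press's frame. The post is 7 mm thick; the upper side of the red arm that carries it is 40 mm below the ball's centre
- catch_pivot (a point): pivot of the safety catch, at x 40, y 46, z 164 mm in the press's frame; its axis runs along the press's y. The ball lies 34 mm in front of it (-x) and 60 mm above it while the catch is on, and swings over in an arc of 69 mm radius
- catch (a joint): red flip-over safety catch: 0 = on (its nose stands before the dog of the lever's locking disc and blocks the lever), 1.6 = off, swung up and backwards (ball towards the press's +x) to its back stop. Its weight keeps it at either end; past about 1.0 it falls over to 1.6 by itself. Light: under 2 N at the ball
- lever_grip (a point): centre of the lever's black handle, a round grip 19 mm thick and 75 mm long that runs along the press's y (y -66 to -141 mm) outwards from the tip of an 11 mm rod at y -60, on the right of the press. Its axis is 130 mm from the shaft (along the press's y at x 0, z 138): at rest at x 23, z 266, right down at x -106, z 213 mm, always y -103 (press's frame)
- lever (a joint): press lever: 0 = up at rest (10 deg behind upright), grows as the handle is pulled forward (the press's -x) and down, 1.13 = end of its travel. Sprung: pulls back with about 2 N at the handle at first and 8 to 10 N at the end, and returns to 0 when let go. Locked near 0 while the catch is on
- pin (a joint): brass hinge pin, 6 mm across, in the forceps's joint under the ram: 0 = standing 3 mm proud (as it starts), about 0.003 m = driven home. Only the ram drives it, in the last fifth of the lever's travel; it stays where it is.
- setting_hammer: bystander: small hammer with a wooden handle, 232 mm long, lying to the left of the press; origin at the centre of its underside
- screwdriver: bystander: screwdriver with a yellow handle, 170 mm long, lying to the left of the press; origin at the centre of its underside
- loupe: bystander: black eye loupe 35 mm across, 36 mm high, to the right of the press; origin at the centre of its underside

How it is judged:
On the way, in this order (a step that is already met when the one before it is completed fails the run):
1. the red peak pointer is turned back to its zero stop (within 0.06 rad) while the safety catch is still on (value of joint peak below 0.06 rad and value of joint catch below 0.5 rad and value of joint lever below 0.1 rad), for 0.2 s.
2. the safety catch is flipped over (more than 1.3 rad of 1.6) with the lever still up and the peak pointer still at zero (value of joint catch above 1.3 rad and value of joint lever below 0.3 rad and value of joint peak below 0.1 rad), for 0.2 s.
3. the lever is pulled down (at least 1.05 rad of 1.13) and the pin is driven home (value of joint lever above 1.05 rad and value of joint pin above 0.0019 m), for 0.2 s.
At the end, for the whole second after the job is handed in: the robot still holds the lever down, within 0.08 rad of the end of its travel and still, touching it with more than 1 N; the pin is driven in by about 2 mm or more, the safety catch lies back (over 1.3 rad) and the load needle has carried the red pointer up past 1.4 rad (all of step 3 and value of joint lever below 1.2 rad and velocity of joint lever between -0.15 and 0.15 rad/s and contact force between any of the fingers, the arm and lever above 1 N and value of joint catch above 1.3 rad and value of joint peak above 1.4 rad); the arm keeps its last pose, push and grip.
It fails at once if the hammer is pushed more than 25 mm (distance of setting_hammer from where it was at the start of the episode above 0.025 m).
It fails at once if the screwdriver is pushed more than 25 mm (distance of screwdriver from where it was at the start of the episode above 0.025 m).
It fails at once if the loupe is pushed more than 25 mm (distance of loupe from where it was at the start of the episode above 0.025 m).
It also fails if it takes over 64 s, if anything falls off the work surface, if the arm or the gripper's body presses on something with over 40 N, if the wrist force passes 120 N, or if a joint passes its speed limit or range.

ROBOT

A 6-joint arm with a two-finger parallel gripper is mounted at the origin on a cart in front of the work surface, level with it; the furniture and walls round the work are solid. World frame = base frame: x ahead of the robot, y to its left, z up, the work surface at z = 0. Lengths are in m, angles in rad, forces in N, time in s.
With the tool pointing down it reaches from about 0.35 to 0.85 m from the base axis. Payload 8.1 kg.
Tool frame: the origin (TCP) lies at the very end of the fingers, on their centre line; the grasp point (between the pads) lies robot.tcp_to_grasp behind it (robot.tcp_to_grasp is the distance from the TCP to the grasp point, in m); z points along the fingers, y is the line along which they close (so a half turn about z gives the same grasp; the last joint's range is limited). The gripper opens to 93 mm and grips with 3 to 60 N. Pads are 15 mm wide; open, the fingers measure 128 mm over their backs; the gripper's body (75 mm by 188 mm) begins 65 mm behind the grasp point.
Start: joints at [1.245, 0.13, 1.488, -0, 1.523, -0.085], TCP at [0.143, 0.583, 0.219] pointing down, gripper open.
Joint ranges: [-2.96, 2.96], [-0.89, 2.26], [0.02, 2.5], [-1.34, 4.48], [0, 2.73], [-2.66, 2.66]. Speed limits (rad/s): [2.39, 2.39, 2.79, 3.14, 3.14, 3.14].

INTERFACE

Orientations are given as a rotation vector (axis times angle).
In Python, from plant import robot gives the robot as it stands. The module is installed in compiled form; this text tells all that it offers.
- The arm moves only by the shell command python3 -m pendant 'ROWS' [FORCE]. ROWS is JSON, a list that holds one entry, the list of rows, each a list of 5 numbers: the opening, from 0 (shut) to 1 (fully open), then the shift along the tool's x, y, z in cm, then the turn about the tool's z in degrees. In form: [[[fingers, x, y, z, roll], ...]]. A call has 1 to 8 rows; each row shifts and turns the commanded pose from where the row before left it, along the tool's axes as they then stand; what a row does not reach is not made up. A row lasts 1/10 s, in which the tool goes at most 50 mm and 8.59 degrees, less where a joint would pass 70% of its speed; a pose out of reach is approached as far as the arm can. A call is refused whole if a number of a shift passes 5 or a number of a turn 8.59, either way. A call with a gripper value outside its range is refused whole. The fingers move at their own pace and stop on an object; FORCE is the grip in N (left out, the last holds). Time passes only in rows, so rows that do not move let the fingers close. It gives the time, the measured TCP pose, the force, the opening and the grip force at its end, in the units of the state.
- robot.read_state(): the state, without advancing time (a new reading comes with each control period).
- robot.read_camera(name): name is "side" or "top" or "wrist"; returns a dict with "img" (400x640x3 uint8, blue, green, red), "K" (3x3 intrinsics, pixels), "pose" (4x4, takes a point from camera to world coordinates). Camera axes: x right, y up, looking along -z (the intrinsics and any distortion apply to the point x, -y, -z); pixel columns grow to the right and rows downward; lengths in m; the calibration is good to about 2 mm. A picture is of the moment at which its call begins. There is no depth.
- robot.close_job(): hands the job in; it is judged then, once.
The state is a dict: "t": time; "q": joint angles; "dq": joint speeds; "joint_torque": joint torques, N m; "tool_pos": TCP position; "orientation": TCP orientation; "force": force on the tool from outside, world axes, zero at the start; "wrist_torque": the same for the moment, N m; "opening": finger opening in m; "gripper_force": force on a finger pad.
Only numpy, scipy, OpenCV 4.12 (cv2) and the standard library are available. Lean on these libraries where they do the work, as an engineer would, in place of code of your own. Each camera call takes 0.05 s, during which the arm holds its last target. There are 200 camera calls.

## Working session

There is one attempt and no reset: what is moved stays moved. The work goes in short steps, Python scripts to look and compute and a shell command to move; the robot and the scene stay as the last step left them, time stands still between calls to the robot, and variables do not carry over. Pictures are saved under pics/ and viewed, at most 10 in all, crops included, and the job is handed in when it is done.

```bash
mkdir -p pics; python3 - <<'E'
from plant import robot
import cv2,numpy as np
s=robot.read_state(); print(s['t'],s['tool_pos'],s['orientation'],s['opening'],robot.tcp_to_grasp)
for n in('side','top'):
    c=robot.read_camera(n); cv2.imwrite(f'pics/{n}0.png',c['img']); np.savez(f'{n}0.npz',**{k:c[k] for k in c}); print(n,c['K'].tolist(),np.round(c['pose'],3).tolist(),list(c))
E
```

```text
0.0 [0.14289383 0.58215054 0.21760616] [-3.77305567e-01 -3.11847284e+00  2.80571163e-03] 0.09295264070452713 0.0188
side [[410.03174220595344, 0.0, 316.8009768192022], [0.0, 410.03174220595344, 192.30263686874503], [0.0, 0.0, 1.0]] [[0.81, 0.375, -0.451, 0.142], [-0.586, 0.543, -0.602, -0.507], [0.019, 0.752, 0.659, 0.783], [0.0, 0.0, 0.0, 1.0]] ['img', 'K', 'pose']
top [[434.54614401992353, 0.0, 318.55814195800906], [0.0, 434.54614401992353, 196.27422365367502], [0.0, 0.0, 1.0]] [[0.009, 0.987, -0.158, 0.376], [-1.0, 0.01, 0.008, 0.06], [0.009, 0.158, 0.987, 1.168], [0.0, 0.0, 0.0, 1.0]] ['img', 'K', 'pose']
```

View pics/top0.png

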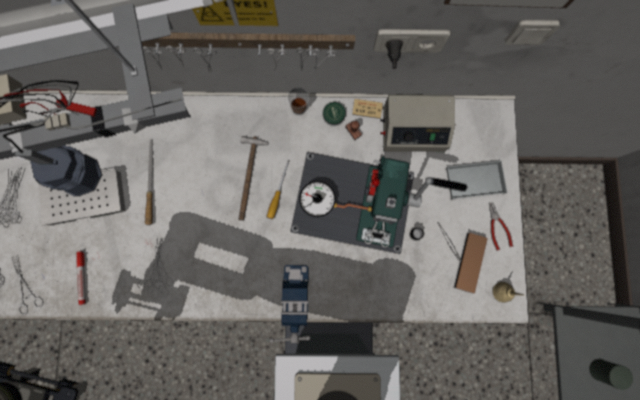

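View pics/side0.png

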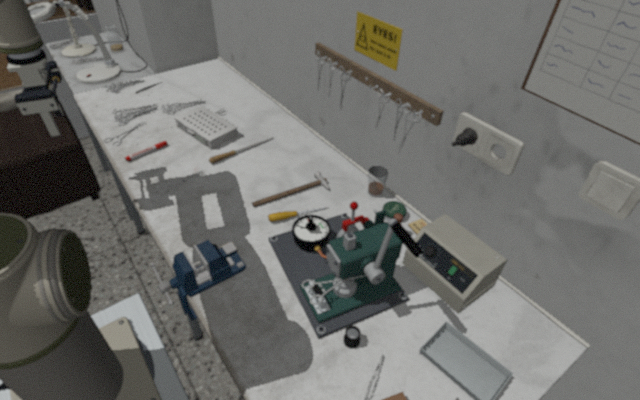

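```bash
cat > h.py <<'E'
import numpy as np,cv2
def load(n): return dict(np.load(n+'.npz'))
def ray(c,u,v):
    K=c['K'];d=np.array([(u-K[0,2])/K[0,0],-(v-K[1,2])/K[1,1],-1.]);return c['pose'][:3,3],c['pose'][:3,:3]@d
def plane(c,u,v,z):
    o,d=ray(c,u,v);return o+d*(z-o[2])/d[2]
def proj(c,P):
    p=(np.asarray(P)-c['pose'][:3,3])@c['pose'][:3,:3];K=c['K']
    return np.stack([K[0,2]-K[0,0]*p[...,0]/p[...,2],K[1,2]+K[1,1]*p[...,1]/p[...,2]],-1)
def two(c1,p1,c2,p2):
    o1,d1=ray(c1,*p1);o2,d2=ray(c2,*p2);s=np.linalg.lstsq(np.c_[d1,-d2],o2-o1,rcond=None)[0]
    a,b=o1+d1*s[0],o2+d2*s[1];return (a+b)/2,np.linalg.norm(a-b)
E
python3 - <<'E'
from h import *
t=load('top0');s=load('side0')
a=cv2.resize(t['img'][140:260,280:480],None,fx=4,fy=4,interpolation=cv2.INTER_CUBIC)
b=cv2.resize(s['img'][190:340,260:440],None,fx=4,fy=4,interpolation=cv2.INTER_CUBIC)
cv2.imwrite('pics/tz.png',a);cv2.imwrite('pics/sz.png',b)
for n,c in(('t',t),('s',s)):
    h=cv2.cvtColor(c['img'],cv2.COLOR_BGR2HSV).astype(int)
    m=(((h[...,0]<8)|(h[...,0]>172))&(h[...,1]>150)&(h[...,2]>90)).astype(np.uint8)
    k,_,st,ce=cv2.connectedComponentsWithStats(m)
    for i in range(1,k):
        if st[i,4]>5: print(n,st[i],ce[i].round(1))
E
```

```text
t [ 67 103  28  12 174] [ 81.  108.6]
t [370 170   9  25 111] [373.5 182.8]
t [492 220   6  29  37] [493.5 235.2]
t [500 220  12  25  35] [506.5 231.9]
t [ 77 252   5  14  62] [ 79.  258.7]
t [ 79 300   5   4  15] [ 81.  301.8]
s [156 142  10   6  29] [160.6 144.5]
s [127 157   3   3   8] [127.9 158.1]
s [351 203   6   5  26] [353.5 205. ]
s [343 217  20  12  71] [349.1 221.9]
s [364 218   4   2   6] [365.5 218.5]
```

View pics/tz.png

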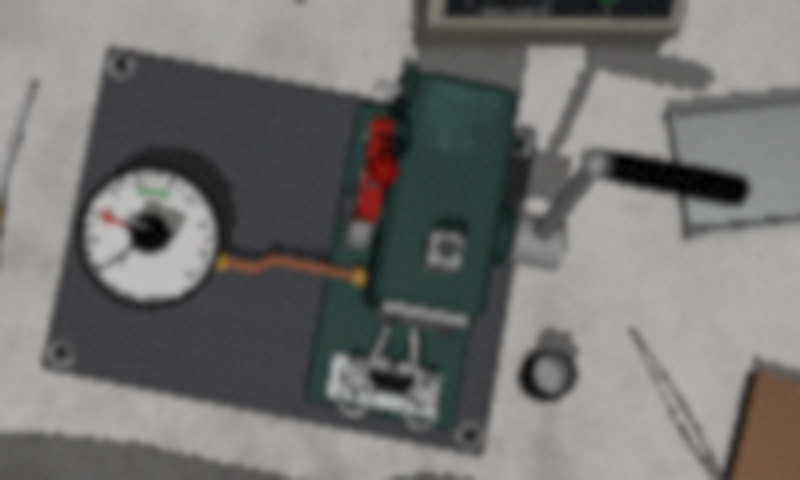

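View pics/sz.png

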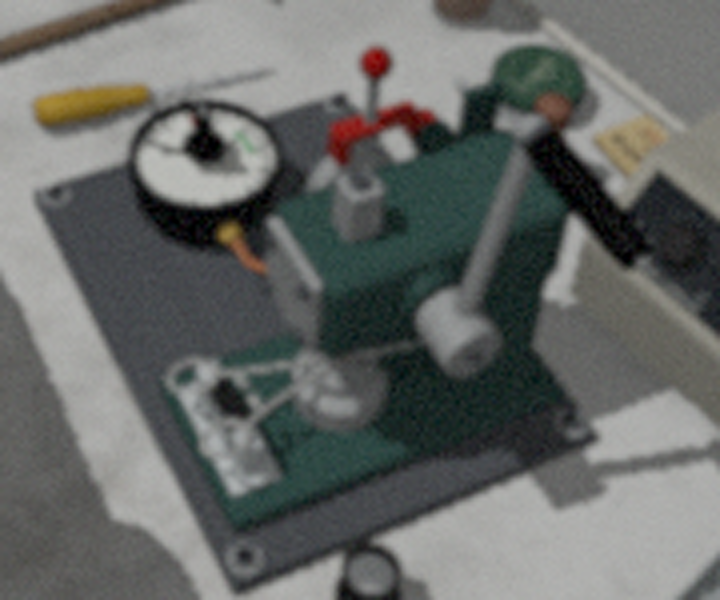

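```bash
python3 - <<'E'
from h import *
from scipy.optimize import least_squares
t=load('top0');s=load('side0')
T=[((307.3,151.7),(100,225,12)),((291,232),(-125,225,12)),((400.6,253),(-125,-75,12)),((317.5,199),(-30,170,59)),((375.5,181),(6,46,224)),((431.5,180.8),(23,-66,266)),((466.3,187.3),(23,-141,266))]
S=[((353.8,205.4),(6,46,224)),((260+40/4,190+192/4),(-125,225,12)),((260+235/4,190+590/4),(-125,-75,12)),((260+595/4,190+437/4),(100,-75,12)),((260+207/4,190+160/4),(-30,170,59))]
def W(p,P):
    c,sn=np.cos(p[2]),np.sin(p[2]);P=np.asarray(P)/1000.
    return np.array([p[0]+c*P[0]-sn*P[1],p[1]+sn*P[0]+c*P[1],P[2]])
f=lambda p:np.concatenate([proj(c,W(p,P))-u for c,L in((t,T),(s,S)) for u,P in L])
r=least_squares(f,[.45,-.1,-.2],loss='soft_l1');p=r.x;print(p,np.degrees(p[2]));print(f(p).reshape(-1,2).round(1).tolist())
np.save('press.npy',p)
print('ball 2view',two(t,T[4][0],s,S[0][0]))
for n,P in dict(knob=(-30,170,76),ball=(6,46,224),pivot=(40,46,164),lev0=(23,-103,266),lev1=(-106,-103,213)).items(): print(n,W(p,P).round(4),proj(t,W(p,P)).round(1))
# pointer: tip in top at ~(106,215)/4
tip=plane(t,280+104/4,140+214/4,.063);k=W(p,(-30,170,63))
d=tip-k;yaw=np.arctan2(d[1],d[0])-p[2];print('tip',tip,k,'pointer yaw press',np.degrees(yaw),'peak',(np.radians(135)-yaw)%(2*np.pi))
E
```

```text
[ 0.54662653 -0.11772937 -0.18636362] -10.677848706855507
[[-0.7, -0.5], [-1.2, -0.2], [0.4, 0.9], [-0.4, -0.6], [0.2, 1.0], [0.3, -0.1], [0.5, 0.2], [0.7, 1.1], [-2.1, -0.3], [0.1, 0.3], [1.9, -0.6], [-0.4, -1.9]]
ball 2view (array([ 0.5618406 , -0.07233282,  0.22583333]), np.float64(0.00263739849672507))
knob [0.5486 0.0549 0.076 ] [317.2 197.4]
ball [ 0.561  -0.0736  0.224 ] [375.7 182. ]
pivot [ 0.5945 -0.0799  0.164 ] [374.6 173. ]
lev0 [ 0.5501 -0.2232  0.266 ] [449.  184.1]
lev1 [ 0.4234 -0.1993  0.213 ] [433.  245.3]
tip [0.56050152 0.08370921 0.063     ] [0.54864473 0.0548856  0.063     ] pointer yaw press 78.31770155733942 peak 0.9892927354224814
```

```bash
cat >> h.py <<'E'
from scipy.spatial.transform import Rotation as Ro
def W(P):
    p=np.load('press.npy');c,sn=np.cos(p[2]),np.sin(p[2]);P=np.asarray(P)/1000.
    return np.array([p[0]+c*P[0]-sn*P[1],p[1]+sn*P[0]+c*P[1],P[2]])
def goto(P):
    "tool-axis shift in cm from measured pose to world P"
    from plant import robot
    s=robot.read_state();R=Ro.from_rotvec(s['orientation']).as_matrix()
    print('t',s['t'],'tcp',s['tool_pos'].round(4) if hasattr(s['tool_pos'],'round') else s['tool_pos'],'yaw_y',np.degrees(np.arctan2(R[1,1],R[0,1])).round(2),'z',R[:,2].round(3),'F',np.round(s['force'],1),'open',round(s['opening'],4),'gf',np.round(s['gripper_force'],1),'q',np.round(s['q'],2))
    print('shift cm',(R.T@(np.asarray(P)-s['tool_pos'])*100).round(2))
E
python3 -m pendant '[[[1,-3.25,-2.6,0,0],[1,-3.25,-2.6,0,0],[1,-3.25,-2.6,0,0],[1,-3.25,-2.6,0,0],[1,-3.25,-2.6,0,0],[1,-3.25,-2.6,0,0],[1,-3.25,-2.6,0,0],[1,-3.25,-2.6,0,0]]]'
python3 -m pendant '[[[1,-3.25,-2.6,0,0],[1,-3.25,-2.6,0,0],[1,-3.25,-2.6,0,0],[1,-3.25,-2.6,0,0],[1,-3.25,-2.6,0,0],[1,-3.25,-2.6,0,0],[1,-3.25,-2.6,0,0],[1,-3.25,-2.6,0,0]]]'
python3 -m pendant '[[[1,0,0,0,8.2],[1,0,0,0,8.2],[1,0,0,0,8.2],[1,0,0,0,8.2],[1,0,0,0,8.2],[1,0,0,0,8.2],[1,0,0,0,8.2],[1,0,0,0,8.2]]]'
python3 -m pendant '[[[1,0,0,0,8.2],[1,0,0,0,8.2],[1,0,0,0,8.2],[1,0,0,0,8.2],[1,0,0,0,0],[1,0,0,0,0]]]'
python3 -c "
from h import *
goto(W((-30,170,69)))
from plant import robot
c=robot.read_camera('wrist');cv2.imwrite('pics/w1.png',c['img']);np.savez('w1.npz',**c);print(proj(c,W((-30,170,86.5))),proj(c,W((6,46,224))))"
```

```text
t: 0.9
tool_pos: [0.3465, 0.3171, 0.2183]
orientation: [-0.377, -3.119, 0.0]
force: [0.1, 0.5, 0.5]
opening: 0.093
gripper_force: 0.0
t: 1.7
tool_pos: [0.5494, 0.0531, 0.2182]
orientation: [-0.377, -3.118, -0.0]
force: [1.3, 0.3, 0.9]
opening: 0.0929
gripper_force: 0.0
t: 2.5
tool_pos: [0.5485, 0.0547, 0.2181]
orientation: [-2.013, -2.411, 0.001]
force: [0.5, 0.4, -0.3]
opening: 0.093
gripper_force: 0.0
t: 3.1
tool_pos: [0.5487, 0.0547, 0.2183]
orientation: [-2.603, -1.758, 0.001]
force: [0.1, -0.2, -0.1]
opening: 0.0926
gripper_force: 0.0
t 3.1 tcp [0.5487 0.0547 0.2183] yaw_y -21.95 z [-0.001  0.    -1.   ] F [ 0.1 -0.2 -0.1] open 0.0926 gf 0.0 q [ 0.01 -0.    1.62  0.    1.52  0.39]
shift cm [ 0.02 -0.   14.93]
[317.66741976 190.45210039] [412.25989662 416.7360743 ]
```

View pics/w1.png

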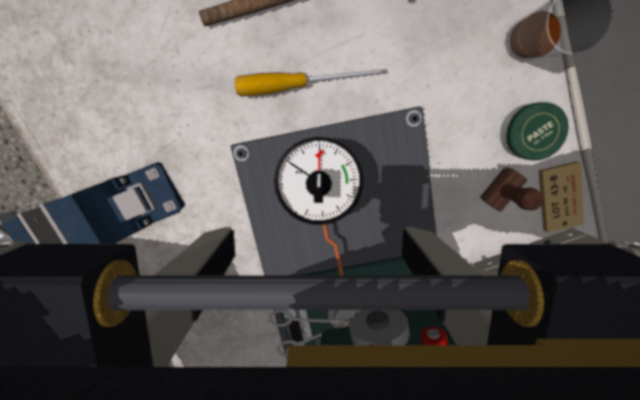

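```bash

python3 -m pendant '[[[0.6,0,0,4,0],[0.6,0,0,4,0],[0.6,0,0,4,0],[0.6,0,0,2,0],[0.6,0,0,0.9,0],[0.6,0,0,0,0]]]' 5
python3 -m pendant '[[[0,0,0,0,0],[0,0,0,0,0],[0,0,0,0,0],[0,0,0,0,0],[0,0,0,0,0],[0,0,0,0,0],[0,0,0,0,0],[0,0,0,0,0]]]' 5
python3 -c "
from h import *
goto(W((-30,170,69)))"
```

```text
t: 3.75
tool_pos: [0.5479, 0.0547, 0.0685]
orientation: [-2.605, -1.754, 0.003]
force: [0.3, 0.8, -0.0]
opening: 0.0562
gripper_force: 0.0
t: 4.55
tool_pos: [0.5488, 0.0547, 0.0698]
orientation: [-2.607, -1.752, 0.0]
force: [-1.3, -0.5, 2.8]
opening: 0.0096
gripper_force: 5.0
t 4.55 tcp [0.5488 0.0547 0.0698] yaw_y -22.2 z [-0.  0. -1.] F [-1.3 -0.5  2.8] open 0.0096 gf 5.0 q [0.01 0.12 1.78 0.   1.24 0.39]
shift cm [ 0.01 -0.02  0.08]
```

```bash

python3 -m pendant '[[[0,0,0,0,-7.2],[0,0,0,0,-7.2],[0,0,0,0,-7.2],[0,0,0,0,-7.2],[0,0,0,0,-7.2],[0,0,0,0,-7.2],[0,0,0,0,-7.2],[0,0,0,0,-4]]]'
python3 -m pendant '[[[0,0,0,0,-2],[0,0,0,0,0],[0,0,0,0,0]]]'
python3 -c "
from h import *
goto(W((-30,170,69)))
from plant import robot
print(robot.read_state()['wrist_torque'])"
```

```text
t: 5.35
tool_pos: [0.5503, 0.0549, 0.0698]
orientation: [1.51, 2.752, 0.003]
force: [6.4, 1.2, -5.1]
opening: 0.01
gripper_force: 5.0
t: 5.65
tool_pos: [0.5503, 0.0549, 0.0698]
orientation: [1.469, 2.774, 0.003]
force: [6.4, 1.7, -4.3]
opening: 0.0101
gripper_force: 5.0
t 5.65 tcp [0.5503 0.0549 0.0698] yaw_y 34.21 z [ 0.003  0.    -1.   ] F [ 6.4  1.7 -4.3] open 0.0101 gf 5.0 q [ 0.01  0.12  1.78  0.    1.24 -0.59]
shift cm [ 0.1  -0.14  0.08]
[ 0.11916079 -1.11968165  0.01296927]
```

```bash

python3 -m pendant '[[[0,0,0,0,-2],[0,0,0,0,-2],[0,0,0,0,0],[0,0,0,0,0]]]'
python3 -c "
from h import *
goto(W((-30,170,69)))
from plant import robot
print(robot.read_state()['wrist_torque'])"
```

```text
t: 6.05
tool_pos: [0.5504, 0.0548, 0.0699]
orientation: [1.371, 2.823, 0.003]
force: [5.9, 0.8, -3.9]
opening: 0.0108
gripper_force: 5.2
t 6.05 tcp [0.5504 0.0548 0.0699] yaw_y 38.2 z [ 0.003  0.    -1.   ] F [ 5.9  0.8 -3.9] open 0.0108 gf 5.2 q [ 0.01  0.12  1.78  0.    1.24 -0.66]
shift cm [ 0.11 -0.13  0.09]
[ 0.10186731 -1.12745845 -0.0953948 ]
```

```bash

python3 -m pendant '[[[0.5,0,0,0,0],[0.5,0,0,0,0],[0.5,0,0,0,0],[0.5,0,0,0,0],[0.5,0,0,-2,0],[0.5,0,0,-4,0],[0.5,0,0,-4,0],[0.5,0,0,-4,0]]]'
python3 -c "
from h import *
goto(W((-30,170,69)))
from plant import robot
c=robot.read_camera('wrist');im=c['img'];np.savez('w2.npz',**c)
h=cv2.cvtColor(im,cv2.COLOR_BGR2HSV).astype(int)
m=((h[...,0]<8)|(h[...,0]>172))&(h[...,1]>120)&(h[...,2]>80)
k=proj(c,W((-30,170,63)));v,u=np.nonzero(m);d=np.hypot(u-k[0],v-k[1]);s=d<45
print(k,s.sum())
kw=W((-30,170,63))
for a in sorted(zip(d[s],u[s],v[s]))[-4:]:
  P=plane(c,a[1],a[2],.063)-kw;print(a,'peak',135-np.degrees(np.arctan2(P[1],P[0]))-10.68)
cv2.imwrite('pics/w2.png',cv2.resize(im[120:260,240:400],None,fx=4,fy=4))"
```

```text
t: 6.85
tool_pos: [0.5484, 0.0547, 0.2109]
orientation: [-1.372, -2.826, 0.001]
force: [1.0, 0.1, 0.1]
opening: 0.0467
gripper_force: 0.0
t 6.85 tcp [0.5484 0.0547 0.2109] yaw_y 38.2 z [-0.001 -0.    -1.   ] F [1.  0.1 0.1] open 0.0467 gf 0.0 q [ 0.01  0.    1.64 -0.    1.5  -0.66]
shift cm [-1.000e-02  4.000e-02  1.419e+01]
[317.79990168 186.57250447] 52
(np.float64(33.83421171213541), np.int64(322), np.int64(153)) peak 3.096638903233689
(np.float64(33.972843254881006), np.int64(323), np.int64(153)) peak 4.736141684411571
(np.float64(34.140214929900885), np.int64(324), np.int64(153)) peak 6.361545533699761
(np.float64(34.96139424790894), np.int64(323), np.int64(152)) peak 4.4903820297528725
```

View pics/w2.png

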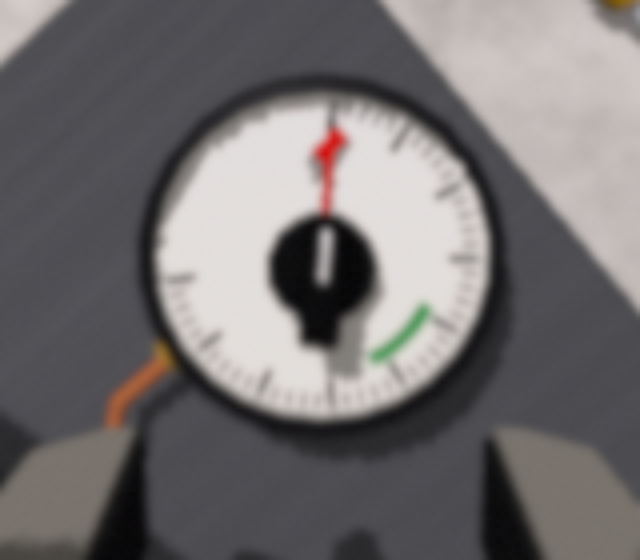

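```bash

python3 -m pendant '[[[0,0,0,-2,-8.22],[0,0,0,0,-8.22],[0,0,0,0,-8.22],[0,0,0,0,-8.22],[0,0,0,0,-8.22],[0,0,0,0,0],[0,0,0,0,0]]]' 20
python3 -c "
from h import *
goto(W((-28,48,211)))"
```

```text
t: 7.6
tool_pos: [0.5488, 0.0547, 0.2295]
orientation: [-0.3, -3.127, 0.0]
force: [0.3, 0.2, 0.5]
opening: 0.0006
gripper_force: 0.0
t 7.6 tcp [0.5488 0.0547 0.2295] yaw_y 79.05 z [-0.  0. -1.] F [0.3 0.2 0.5] open 0.0006 gf 0.0 q [ 0.01 -0.    1.61  0.    1.54 -1.37]
shift cm [ -0.24 -12.18   1.85]
```

```bash

python3 -m pendant '[[[0,0,-3,0,0],[0,0,-3,0,0],[0,0,-3,0,0],[0,-0.2,-3.2,0,0],[0,0,0,1.0,0],[0,0,0,0.85,0],[0,0,0,0,0]]]'
python3 -c "
from h import *
goto(W((76,48,211)))
from plant import robot
for n in('wrist','side'):
  c=robot.read_camera(n);np.savez(n+'3.npz',**c);print(proj(c,W((6,46,224))))
  cv2.imwrite(f'pics/{n}3.png',c['img'])
c=cv2.imread('pics/side3.png')[170:330,250:450];cv2.imwrite('pics/s3z.png',cv2.resize(c,None,fx=3,fy=3))
"
```

```text
t: 8.3
tool_pos: [0.5272, -0.0647, 0.2091]
orientation: [-0.295, -3.125, -0.001]
force: [-0.1, -0.5, 0.4]
opening: 0.0003
gripper_force: 0.0
t 8.3 tcp [ 0.5272 -0.0647  0.2091] yaw_y 79.23 z [-0.003  0.001 -1.   ] F [-0.1 -0.5  0.4] open 0.0003 gf 0.0 q [-0.22 -0.05  1.69  0.    1.5  -1.6 ]
shift cm [-10.49  -0.04  -0.23]
[313.0118111  312.36165982]
[354.48756296 206.4513055 ]
```

View pics/s3z.png

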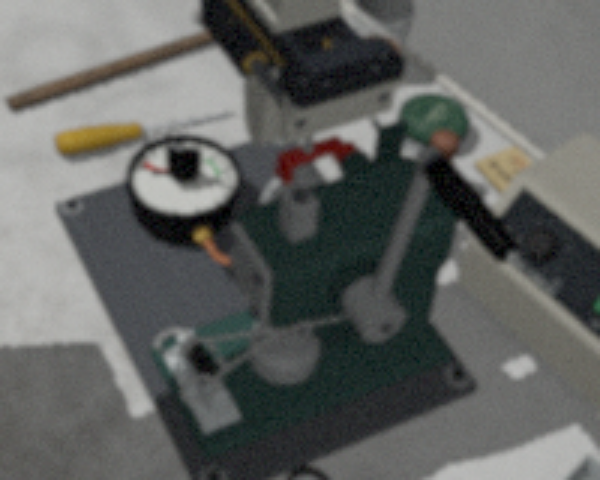

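```bash

python3 -m pendant '[[[0,-1.5,0,0,0],[0,-1.5,0,0,0],[0,-1.5,0,0,0],[0,-1.5,0,0,0],[0,-1.5,0,0,0],[0,-1.5,0,0,0],[0,-1.3,0,0,0],[0,0,0,0,0]]]'
python3 -m pendant '[[[0,0,0,0,0],[0,2,0,-2,0],[0,3,0,-3,0],[0,3,0,-3,0],[0,3,0,-3,0],[0,0,0,0,0]]]'
python3 -c "
from h import *
goto(W((76,48,211)))
from plant import robot
c=robot.read_camera('side');np.savez('side4.npz',**c);print(proj(c,W((101,46,196))))
cv2.imwrite(f'pics/s4.png',cv2.resize(c['img'][170:330,250:450],None,fx=3,fy=3))
"
```

```text
t: 9.2
tool_pos: [0.6305, -0.0839, 0.2111]
orientation: [0.292, 3.128, 0.0]
force: [-0.5, -0.2, -0.4]
opening: 0.0006
gripper_force: 0.0
t: 9.8
tool_pos: [0.5205, -0.0636, 0.3277]
orientation: [0.291, 3.119, -0.002]
force: [0.5, -0.4, 0.6]
opening: 0.0002
gripper_force: 0.0
t 9.8 tcp [ 0.5205 -0.0636  0.3277] yaw_y 79.34 z [ 0.009 -0.002 -1.   ] F [ 0.5 -0.4  0.6] open 0.0002 gf 0.0 q [-0.22 -0.1   1.53  0.    1.71 -1.6 ]
shift cm [-11.06  -0.03  11.77]
[392.67037878 203.5627298 ]
```

View pics/s4.png

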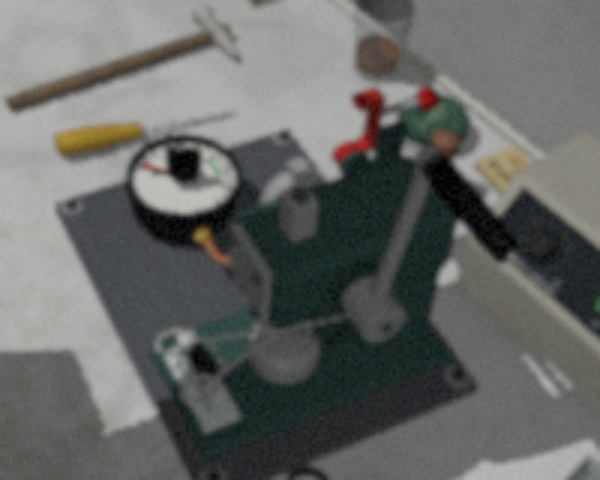

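```bash

python3 -m pendant '[[[1,0,0,-2,8.2],[1,0,0,0,8.2],[1,0,0,0,8.2],[1,0,0,0,8.2],[1,0,0,0,8.2],[1,0,0,0,8.2],[1,0,0,0,8.2],[1,0,0,0,8.2]]]' 40
python3 -m pendant '[[[1,0,0,0,8.2],[1,0,0,0,8.2],[1,0,0,0,8],[1,0,0,0,0],[1,0,0,0,0]]]'
python3 -c "
from h import *
goto(W((23,-103,244)))"
```

```text
t: 10.65
tool_pos: [0.521, -0.064, 0.3395]
orientation: [-1.946, -2.463, 0.002]
force: [-0.2, 0.9, 0.2]
opening: 0.06
gripper_force: 0.0
t: 11.15
tool_pos: [0.5211, -0.0641, 0.3401]
orientation: [-2.413, -2.009, 0.002]
force: [-0.1, -0.8, 1.1]
opening: 0.0925
gripper_force: 0.0
t 11.15 tcp [ 0.5211 -0.0641  0.3401] yaw_y -10.45 z [-0.002  0.    -1.   ] F [-0.1 -0.8  1.1] open 0.0925 gf 0.0 q [-0.22 -0.09  1.49 -0.    1.74 -0.04]
shift cm [-15.12   5.76   9.6 ]
```

```bash

python3 -m pendant '[[[1,-3,1.15,0,0],[1,-3,1.15,0,0],[1,-3,1.15,0,0],[1,-3,1.15,0,0],[1,-3.1,1.15,0,0],[1,0,0,0,0],[1,0,0,0,0]]]'
python3 -m pendant '[[[1,0,0,3,0],[1,0,0,3,0],[1,0,0,2.5,0],[1,0,0,1.1,0],[1,0,0,0,0],[1,0,0,0,0]]]'
python3 -c "
from h import *
goto(W((23,-103,244)))
from plant import robot
c=robot.read_camera('side')
print(proj(c,W((23,-141,266))))
cv2.imwrite(f'pics/s5.png',cv2.resize(c['img'][120:320,280:480],None,fx=3,fy=3))
"
```

```text
t: 11.85
tool_pos: [0.5496, -0.2237, 0.3403]
orientation: [-2.417, -2.005, 0.001]
force: [-0.5, 1.0, 0.3]
opening: 0.0929
gripper_force: 0.0
t: 12.45
tool_pos: [0.5503, -0.2229, 0.2465]
orientation: [2.417, 2.005, 0.001]
force: [0.4, -0.9, 0.9]
opening: 0.093
gripper_force: 0.0
t 12.45 tcp [ 0.5503 -0.2229  0.2465] yaw_y -10.63 z [ 0.001 -0.001 -1.   ] F [ 0.4 -0.9  0.9] open 0.093 gf 0.0 q [-0.47  0.1   1.47  0.    1.57 -0.29]
shift cm [-0.03 -0.01  0.25]
[421.4402756  256.47644975]
```

View pics/s5.png

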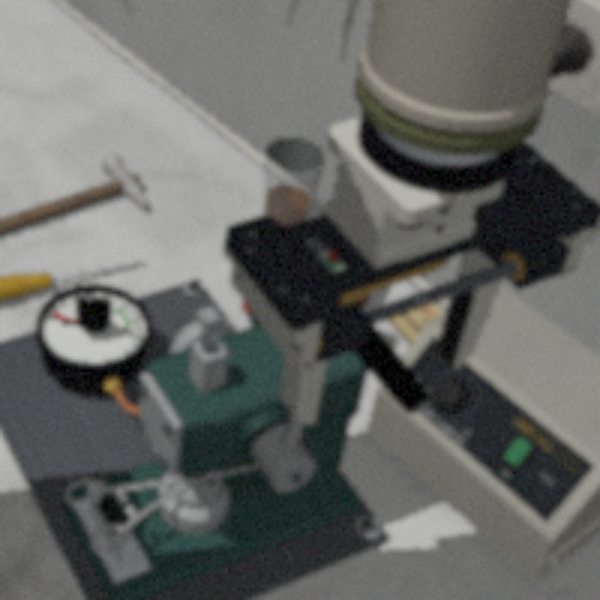

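```bash

python3 -m pendant '[[[0,0,0,0.2,0],[0,0,0,0,0],[0,0,0,0,0],[0,0,0,0,0],[0,0,0,0,0],[0,0,0,0,0],[0,0,0,0,0],[0,0,0,0,0]]]' 40
python3 -c "
from h import *
goto(W((23,-103,244)))"
```

```text
t: 13.3
tool_pos: [0.5497, -0.2233, 0.2431]
orientation: [-2.419, -2.005, 0.0]
force: [0.1, -0.1, -0.8]
opening: 0.0334
gripper_force: 0.0
t 13.3 tcp [ 0.5497 -0.2233  0.2431] yaw_y -10.7 z [-0.  0. -1.] F [ 0.1 -0.1 -0.8] open 0.0334 gf 0.0 q [-0.47  0.1   1.47  0.    1.57 -0.29]
shift cm [ 0.02  0.04 -0.09]
```

```bash

python3 -m pendant '[[[0,0,0,0,0],[0,0,0,0,0],[0,0,0,0,0],[0,0,0,0,0]]]' 40
python3 -m pendant '[[[0,0,-1.47,-0.18,0],[0,0,-1.47,0,0],[0,0,-1.47,0.16,0],[0,0,0,0,0]]]'
python3 -c "
from h import *
goto(W((-21.5,-103,243)))"
```

```text
t: 13.7
tool_pos: [0.55, -0.2234, 0.2432]
orientation: [2.418, 2.004, 0.001]
force: [3.5, -0.8, -0.6]
opening: 0.0181
gripper_force: 40.0
t: 14.1
tool_pos: [0.5073, -0.2152, 0.2459]
orientation: [2.415, 2.002, 0.004]
force: [2.9, 0.9, 7.7]
opening: 0.0179
gripper_force: 40.0
t 14.1 tcp [ 0.5073 -0.2152  0.2459] yaw_y -10.69 z [ 0.005 -0.002 -1.   ] F [2.9 0.9 7.7] open 0.0179 gf 40.0 q [-0.49 -0.02  1.59  0.    1.56 -0.31]
shift cm [ 0.01 -0.09  0.29]
```

```bash

python3 -m pendant '[[[0,0,-1.43,0.32,0],[0,0,-1.39,0.49,0],[0,0,-1.33,0.64,0],[0,0,-1.25,0.79,0],[0,0,0,0,0]]]'
python3 -m pendant '[[[0,0,-1.15,0.92,0],[0,0,-0.52,0.52,0],[0,0,-0.52,0.53,0],[0,0,-0.46,0.57,0],[0,0,-0.45,0.58,0],[0,0,0,0,0],[0,0,0,0,0]]]'
python3 -c "
from h import *
goto(W((-106,-103,190)))"
```

```text
t: 14.6
tool_pos: [0.4541, -0.205, 0.2226]
orientation: [2.416, 2.003, 0.004]
force: [4.1, 1.0, 6.1]
opening: 0.0182
gripper_force: 40.0
t: 15.3
tool_pos: [0.4259, -0.1997, 0.1924]
orientation: [2.413, 2.001, 0.007]
force: [9.8, 1.7, 6.6]
opening: 0.0181
gripper_force: 40.0
t 15.3 tcp [ 0.4259 -0.1997  0.1924] yaw_y -10.66 z [ 0.008 -0.002 -1.   ] F [9.8 1.7 6.6] open 0.0181 gf 40.0 q [-0.55 -0.22  1.88  0.    1.48 -0.36]
shift cm [-0.01 -0.26  0.24]
```

```bash

python3 -m pendant '[[[0,0,-0.25,0.3,0],[0,0,-0.15,0.3,0],[0,0,0,0,0],[0,0,0,0,0],[0,0,0,0,0]]]'
python3 -c "
from h import *
goto(W((-106,-103,190)))
from plant import robot
for n in('side','top'):
  c=robot.read_camera(n);np.savez(n+'6.npz',**c)
  h=cv2.cvtColor(c['img'],cv2.COLOR_BGR2HSV).astype(int)
  m=((h[...,0]<8)|(h[...,0]>172))&(h[...,1]>110)&(h[...,2]>70)
  k=proj(c,W((-30,170,63)));v,u=np.nonzero(m);d=np.hypot(u-k[0],v-k[1]);s=d<18;print(k,list(zip(u[s],v[s])))
  for a,b in zip(u[s],v[s]):
    if np.hypot(a-k[0],b-k[1])>6:
      P=plane(c,a,b,.063)-W((-30,170,63));print((135-10.68-np.degrees(np.arctan2(P[1],P[0])))%360)
c=np.load('side6.npz');a=c['img'][190:330,290:430];b=np.load('top6.npz')['img'][150:250,280:400]
cv2.imwrite('pics/f6.png',np.hstack([cv2.resize(a,(400,400)),cv2.resize(b,(400,400))]))
"
```

```text
t: 15.8
tool_pos: [0.4238, -0.1994, 0.1889]
orientation: [2.41, 1.999, 0.011]
force: [11.1, 4.1, 16.7]
opening: 0.0178
gripper_force: 40.0
t 15.8 tcp [ 0.4238 -0.1994  0.1889] yaw_y -10.65 z [ 0.012 -0.004 -1.   ] F [11.1  4.1 16.7] open 0.0178 gf 40.0 q [-0.55 -0.23  1.89  0.    1.47 -0.37]
shift cm [ 0.   -0.04 -0.12]
[311.3713053  226.93693007] []
[317.13880287 198.16036383] [(np.int64(319), np.int64(187)), (np.int64(319), np.int64(188))]
133.1322721837934
134.03423373627575
```

View pics/f6.png

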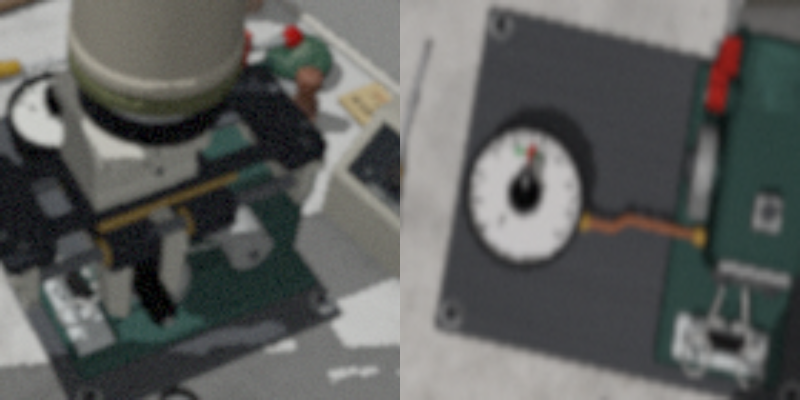

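```bash

python3 -m pendant '[[[0,0,0,0,0],[0,0,0,0,0]]]'
python3 -c "
from plant import robot
print(robot.close_job())"
```

```text
t: 16.1
tool_pos: [0.4238, -0.1994, 0.1888]
orientation: [2.41, 1.999, 0.011]
force: [10.7, 3.6, 16.9]
opening: 0.0178
gripper_force: 40.0
the job is handed in; nothing more can be done
None
```

The job is handed in at 16.1 s with the arm still holding the lever against its end stop at about 20 N. The pointer was zeroed first, then the catch was flipped right over. The dial now reads about 2.3 rad; I took that and the stop force as the sign that the pin is home, without measuring the pin itself. No verdict came back.

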